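# Tip the frame buckle out of the parts carousel

### The arm

A 7-joint arm with a two-finger parallel gripper is mounted at the origin on the work surface. World frame = base frame: x ahead of the robot, y to its left, z up, the work surface at z = 0. Lengths are in mm, angles in rad, forces in N, time in s.
With the tool pointing down it reaches from about 425 to 950 mm from the base axis. Payload 16.7 kg.
Tool frame: the origin (TCP) lies midway between the tips of the shut fingers; the grasp point (between the pads) lies 19 mm behind it; z points along the fingers, y is the line along which they close (so a half turn about z gives the same grasp; the last joint's range is limited). The gripper opens to 94 mm and grips with 3 to 60 N. Pads are 16 mm wide; open, the fingers measure 119 mm over their backs; the gripper's body (75 mm by 177 mm) begins 78 mm behind the grasp point.
Start: joints at [1.046, 0.426, 0.074, 1.606, -0.034, 1.111, -0.067], TCP at [247.075, -628.115, 205.467] pointing down, gripper open.
Joint ranges: [-2.85, 2.85], [-0.5, 2.14], [-1.23, 1.37], [0.21, 2.46], [-1.02, 4.16], [0.16, 2.05], [-2.73, 2.73]. Speed limits (rad/s): [1.89, 1.89, 2.39, 2.39, 3.01, 3.01, 3.01].

### API

Orientations are given as [roll, pitch, yaw] about the fixed x, y, z axes, in that order (R = Rz(yaw) Ry(pitch) Rx(roll)).
In Python, from bench import env gives the robot as it stands.
- The arm moves only by the tool servo_tool, never from a script. Its arguments are lists of equal length, an entry for each row: "slide": the shift along the tool's x, y, z in m, a list of three; "angular": the turn, a rotation vector about the tool's x, y, z in rad, a list of three. A call has 1 to 20 rows; each row is the pose to reach, as a shift and turn from the pose commanded when the call began, along the tool's axes at that moment; what a row does not reach only later rows make up. A row lasts 1/8 s, in which the tool goes at most 62.5 mm and 10.7 degrees, less where a joint would pass 70% of its speed; a pose out of reach is approached as far as the arm can. A call with a gripper value outside its range is refused whole. "claw" is the closure in counts, from 0 (fully open) to 255 (shut), set as the call begins (left out, the last holds). The fingers move at their own pace and stop on an object; "newtons" is the grip in N (left out, the last holds). Time passes only in rows, so rows that repeat a pose let the fingers close. It gives the time, the measured TCP pose, the force, the opening and the grip force at its end, in the units of the state.
- env.sense(): the state, without advancing time (a new reading comes with each control period).
- env.read_camera(name): name is "scene" or "top" or "wrist"; returns a dict with "frame" (384x512x3 uint8, red, green, blue), "range_z" (384x512 float32, mm along the optical axis (not along the pixel's ray), 0 where there is no reading), "fx", "fy", "cx", "cy" (pixels), "extrinsics" (4x4, takes a point from world to camera coordinates); the wrist camera has in their place "tool_from_camera" (4x4, takes a point from camera to tool coordinates, whose origin is the TCP and whose axes are the flange's). Camera axes: x right, y down, z forward; pixel columns grow to the right and rows downward; lengths in mm; the calibration is good to about 2 mm. A picture is of the moment at which its call begins: read the wrist's pose just before it.
- env.close_job(): hands the job in; it is judged then, once.
Trained networks look in the newest picture that a camera, given by its name, has taken for a name from the list of things; names that differ only in an ending like _2 or _b are one class to them, and where a whole thing is asked for, a point or a joint stands for the part that bears it (a point fixed in the world has none). Each returns a list of dicts, best first, with "score" (0 to 1); they miss things now and then, are a little off and sometimes report something else, mostly with a low value. They report only what shows in the picture. A call takes as long as a camera call.
- env.find_in(name, camera): "position" ([column, row] in pixels, amid what is visible of it).
The state is a dict: "time": time; "joints": joint angles; "qd": joint speeds; "tau": joint torques, N m; "eef_pos": TCP position; "ee_rot": TCP orientation; "ft_force": force on the tool from outside, world axes, zero at the start; "ft_torque": the same for the moment, N m; "finger_gap": finger opening in mm; "grip_force": force on a finger pad.
Only numpy, scipy, OpenCV 4.12 (cv2) and the standard library are available. Lean on these libraries where they do the work, as an engineer would, in place of code of your own. Each camera call takes 0.05 s, during which the arm holds its last target. There are 200 camera calls.

### The job

Turn the parts carousel until the compartment that holds the rectangular frame buckle faces the spout, then press the paddle down to tip the carousel so that the buckle slides down the spout into the black bin. Then let the carousel come back level, with all the other parts still in it. Do not touch the buckle itself, and leave the other things on the table where they are.

Things in the scene. Friction and masses are not known exactly. Their poses are not given: they have to be found in the camera images.
- carousel: fixed foot of the parts carousel (grey plate, two side posts). Origin on the table straight below the wheel's axis; x runs level along the spout, y level to the paddle's side, z up. The tipping axle runs along y, 150 mm up. On it the cradle carries the wheel, which lies in a white dish whose still rim (outer radius 116 mm, top 194 mm above the table) holds the parts in
- spout (a point): middle of the spout's outer end, on its floor. The spout is a white chute on the cradle along the carousel's x, from the rim to 160 mm from the axis, narrowing from 110 to 85 mm wide. It starts at the rim's only gap, 30 degrees either side of x. A compartment faces it squarely when its middle lies on x; get within 5 degrees: much farther off, a neighbouring part can slip out too
- wheel (a joint): angle of the wheel on the cradle (rad), counter-clockwise from above, endless. At 0 and every multiple of 60 degrees (1.047 rad) one of its six equal open-topped compartments faces the spout squarely. Dividers lie at this angle + 30 degrees + multiples of 60 from the carousel's x. Light friction (0.05 N m); stays where it is left and carries the parts with it
- post (a point): top of one of the six upright steel posts (10 mm diameter) for pushing the wheel round, one on each divider, 80 mm from the axis. Top 232 mm above the table. Wheel: radius 107 mm, floor 162 mm above the table, dividers 28 mm high. This post is on the divider at the wheel's angle + 30 degrees; the others follow every 60 degrees
- cradle (a joint): tipping angle of the cradle that carries wheel, rim, spout and paddle (rad): 0 level, 0.75 at the stop, spout down. A damped spring brings it back level in about a second when the paddle is let go. Parts begin to slide at about 0.2 to 0.35; tip it beyond 0.55 and hold for a second or two
- paddle (a point): middle of the top of the black paddle (36 x 40 mm) on a 120 mm steel arm from the tipping axle: 156 mm to the carousel's y side of the wheel's axis, 110 mm along x, 199 mm above the table when level. Pressed straight down it tips the cradle: about 80 mm to the stop, with hardly any sideways travel. Takes about 3 N at first, 7 N at the stop, more when fast
- buckle: the rectangular frame buckle: white plastic frame 34 x 30 x 9 mm, bars 6 mm wide around an open middle. Origin at the centre of its underside. It lies flat in one of the compartments, about 68 mm from the wheel's axis
- toggle: white plastic bar 38 x 12 x 9 mm, in another compartment. Origin at the centre of its underside
- button: white plastic disc, 30 mm diameter, 9 mm thick, in another compartment. Origin at the centre of its underside
- tee: white plastic T-shaped part, 34 x 30 x 9 mm, in another compartment. Origin near the centre of its underside
- angle: white plastic L-shaped part, 32 x 32 x 9 mm, in another compartment. Origin near the centre of its underside
- bin: black open bin under the spout, fixed to the table, 180 mm (its x, along the spout) x 150 mm, walls 55 mm high and 4 mm thick. Origin at the centre of its underside
- grid_tray: clear tray with twelve cells, 220 x 160 x 35 mm, bystander. Origin at the centre of its underside
- tape_roll: cardboard ring, 84 mm diameter, 24 mm high, bystander. Origin at the centre of its underside
- carton: small closed carton, 90 x 130 x 70 mm, bystander. Origin at the centre of its underside

How it is judged (in metres and radians):
On the way, in this order (a step that is already met when the one before it is completed fails the run):
1. the buckle's compartment faces the spout, the carousel still level (x of buckle in the frame of carousel between 0.04 and 0.11 m and y of buckle in the frame of carousel between -0.04 and 0.04 m and value of joint cradle below 0.1 rad), for 0.1 s.
2. the carousel is tipped and the buckle slides out of the wheel (value of joint cradle above 0.12 rad and x of buckle in the frame of carousel above 0.115 m), for 0.02 s.
At the end, for the whole second after the job is handed in: The buckle lies at rest inside the black bin, the carousel is level again (cradle below 0.06 rad), and the toggle, button, tee and angle are all still in the wheel (within 113 mm of its axis, above 150 mm) (x of buckle in the frame of bin between -0.09 and 0.09 m and y of buckle in the frame of bin between -0.075 and 0.075 m and height (world z) of buckle below 0.05 m and linear speed of buckle below 0.02 m/s and value of joint cradle below 0.06 rad and horizontal distance between each of toggle, button, tee, angle and carousel below 0.113 m and height (world z) of each of toggle, button, tee, angle above 0.15 m); the robot touches nothing.
It fails at once if the robot touches the buckle (contact force between any of the fingers, the arm and buckle above 0.3 N).
It fails at once if a bystander is moved more than 30 mm (distance of any of grid_tray, tape_roll, carton from where it was at the start of the episode above 0.03 m).
It also fails if it takes over 51 s, if anything falls off the work surface, if the arm or the gripper's body presses on something with over 40 N, if the wrist force passes 120 N, or if a joint passes its speed limit or range.

## Working session

There is one attempt and no reset: what is moved stays moved. The work goes in short steps, Python scripts to look and compute and a tool call to move; the robot and the scene stay as the last step left them, time stands still between calls to the robot, and variables do not carry over. Pictures are saved under pics/ and viewed, at most 10 in all, crops included, and the job is handed in when it is done.

Besides the shell and the picture viewer there is one more tool, called after "Emit:" as name(argument=value, ...), one argument or row to a line, values as JSON. servo_tool: Moves the arm, as the interface text tells. Its arguments: {"type":"object","properties":{"slide":{"type":"array","items":{"type":"array","items":{"type":"number"}}},"angular":{"type":"array","items":{"type":"array","items":{"type":"number"}}},"claw":{"type":"number"},"newtons":{"type":"number"}},"required":["slide","angular"]}

```bash
mkdir -p pics; cat > h.py <<'E'
from bench import env
import numpy as np, cv2
def snap(cam,fn=None):
    d=env.read_camera(cam)
    if fn: cv2.imwrite('pics/'+fn,d['frame'][:,:,::-1])
    return d
def w(d,u,v,z=None):
    """pixel -> world, by depth or on plane height z"""
    E=np.linalg.inv(d['extrinsics']); ray=np.array([(u-d['cx'])/d['fx'],(v-d['cy'])/d['fy'],1])
    if z is None: s=d['range_z'][int(round(v)),int(round(u))]
    else: s=(z-E[2,3])/(E[:3,:3]@ray)[2]
    return E[:3,:3]@(ray*s)+E[:3,3]
E
python3 - <<'E'
from h import *
np.set_printoptions(precision=1,suppress=True)
a=snap('top','top.png'); b=snap('scene','scene.png')
for n in ['buckle','spout','paddle','carousel','post','bin','toggle','button','tee','angle']:
  for c,d in (('top',a),('scene',b)):
    for r in env.find_in(n,c)[:2]:
        p=r['position']; print(n,c,round(r['score'],2),np.array(p),w(d,*p))
s=env.sense();print(s['time'],s['eef_pos'],s['ee_rot'])
E
```

```text
buckle scene 0.55 [258.9 239. ] [ 614.6 -105.   169. ]
spout top 0.67 [263.  151.8] [606.7 -20.8 187.1]
spout scene 0.75 [276.3 216.3] [616.3 -36.5 198. ]
paddle top 0.59 [262.9 151.6] [607.3 -20.5 187.2]
paddle scene 0.68 [275.5 216.6] [612.9 -35.4 191.3]
carousel top 0.94 [262.  156.9] [597.5 -18.3 163.9]
carousel top 0.7 [260.2 150.3] [619.4 -13.4 160.8]
carousel scene 0.81 [278.2 233.9] [641.4 -58.  161.8]
post top 0.81 [265.5 152.6] [603.9 -28.2 187.6]
post scene 0.66 [278.1 226.9] [631.8 -47.  173.5]
bin top 0.79 [202.8 157.4] [644.7 182.    1.5]
bin scene 0.81 [334.9 206.7] [668.7 201.7   1.1]
bin scene 0.37 [258.8 237.8] [ 612.8 -103.2  170.8]
toggle top 0.64 [256.5 171.3] [551.1  -0.5 170.2]
toggle scene 0.71 [278.7 234.3] [642.8 -57.6 160.8]
toggle scene 0.45 [268.6 198.8] [553.5   8.3 165.1]
button top 0.64 [259.6 132.9] [670.7 -12.3 174. ]
button scene 0.61 [301.  229.1] [680.5 -11.2 168.9]
button scene 0.59 [267.9 198.8] [551.3   7.9 163.4]
tee top 0.61 [278.6 132.8] [671.8 -70.9 169. ]
tee scene 0.53 [284.7 245.5] [677.  -75.6 167.2]
angle top 0.61 [260.3 151.1] [617.3 -13.7 159.3]
angle top 0.46 [288.5 149.1] [618.6 -99.2 171.4]
1.1 [ 247.1 -628.1  205.5] [-3.1 -0.   0.4]
```

```bash
python3 - <<'E'
import cv2
a=cv2.imread('pics/top.png');b=cv2.imread('pics/scene.png')
cv2.imwrite('pics/topc.png',cv2.resize(a[80:230,160:340],(720,600),interpolation=cv2.INTER_CUBIC))
cv2.imwrite('pics/scenec.png',cv2.resize(b[150:300,200:380],(720,600),interpolation=cv2.INTER_CUBIC))
E
```

```text
(no output)
```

View pics/topc.png

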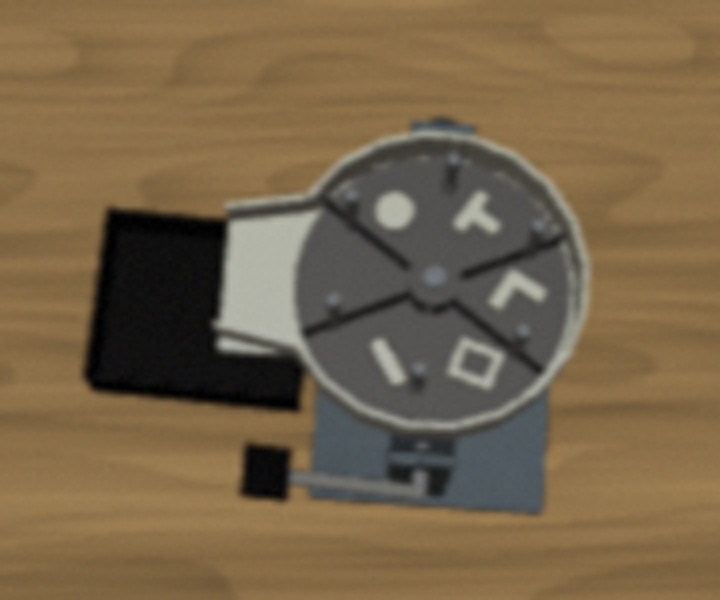

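View pics/scenec.png

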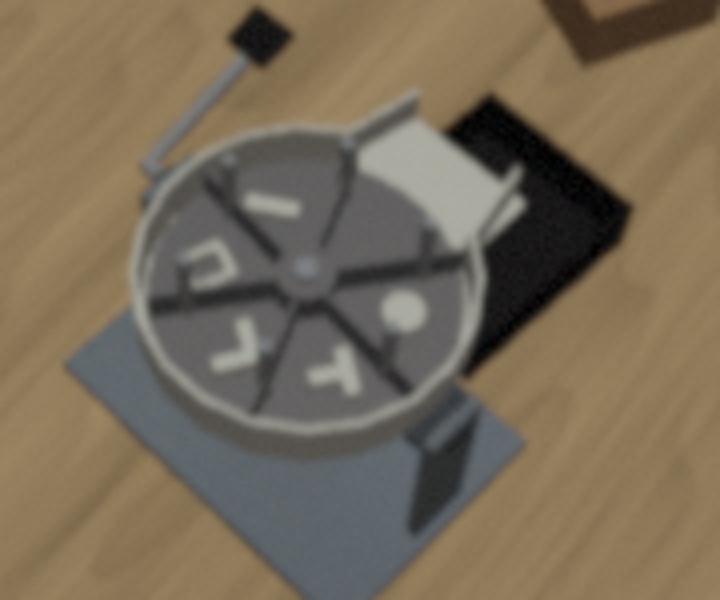

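View pics/top.png

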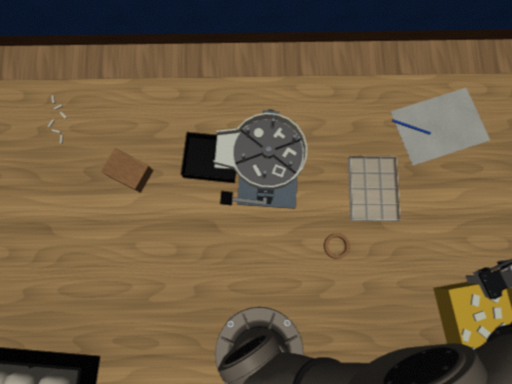

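The spout points left in the top view (about +y world) and the paddle is at crop (267,472). The compartment facing the spout is empty. The toggle is next, then the buckle at crop (475,363), about 120° counter-clockwise from the spout.

```bash
cat >> h.py <<'E'
from scipy.optimize import least_squares
def geo(d,posts,paddle):
    """posts,paddle in px -> centre, carousel x angle, post angles(deg rel. carousel x)"""
    P=np.array([w(d,*p,232)[:2] for p in posts])
    r=least_squares(lambda q:np.hypot(*(P-q).T)-80,P.mean(0)); c=r.x
    q=w(d,*paddle,199)[:2]-c
    yaw=np.arctan2(q[1],q[0])-np.arctan2(156,110)
    ang=np.degrees(np.arctan2(*(P-c).T[::-1])-yaw)%360
    return P,c,yaw,ang,np.hypot(*q),r.fun
E
python3 - <<'E'
from h import *
np.set_printoptions(precision=1,suppress=True)
d=snap('top')
f=lambda L:[(160+x/4-.4,80+y/4-.4) for x,y in L]
P,c,yaw,ang,rp,res=geo(d,f([(352,192),(453,160),(540,225),(522,330),(420,368),(333,297)]),f([(267,472)])[0])
print(P,c,np.degrees(yaw),ang,'mean phase',np.degrees(np.angle(np.exp(6j*np.radians(ang-30)).mean()))/6,'padR',rp,res)
def loc(p):
    q=p[:2]-c;return np.degrees(np.arctan2(q[1],q[0])-yaw)%360,np.hypot(*q)
for n,p in dict(buckle=(475,363),toggle=(390,361),button=(395,210)).items(): print(n,loc(w(d,*f([p])[0],171)))
for n,p in dict(sA=(228,205),sB=(217,330),sB2=(217,352)).items(): print(n,loc(w(d,*f([p])[0],190)),w(d,*f([p])[0],190))
for p in [(108,210),(90,385),(298,408)]: print('bin',w(d,*f([p])[0],55))
print('paddle',w(d,*f([(267,472)])[0]),w(d,*f([(267,472)])[0],199))
s=env.sense();print(s['time'],s['eef_pos'],s['ee_rot'])
E
```

```text
[[ 667.1   24.1]
 [ 690.4  -50. ]
 [ 639.8 -111.6]
 [ 561.6  -95.7]
 [ 535.   -22.1]
 [ 588.3   39. ]] [613.4 -35.8] 84.62376549995795 [323.5 265.  204.6 144.5  85.4  23.9] mean phase -5.508455255018011 padR 192.12000223350128 [ 0.5 -1.7  0.3 -0.8 -0.4 -1. ]
buckle (np.float64(122.07252868624605), np.float64(67.89005740547898))
toggle (np.float64(65.3878937547479), np.float64(66.9865757423586))
button (np.float64(299.4016786510603), np.float64(66.72583466843881))
sA (np.float64(343.9472606036387), np.float64(164.97715925439934)) [673.7 117.8 190. ]
sB (np.float64(18.19411430045757), np.float64(166.03994407719713)) [576.6 126.1 190. ]
sB2 (np.float64(23.708140271399824), np.float64(170.5655286434136)) [559.7 126.1 190. ]
bin [719.1 230.7  55. ]
bin [567.6 243.7  55. ]
bin [545.1  71.7  55. ]
paddle [467.3  89.1 199.9] [467.4  89.1 199. ]
1.15 [ 247.  -628.1  205.4] [-3.1 -0.   0.4]
```

```bash
cat >> h.py <<'E'
from scipy.spatial.transform import Rotation as R
def rows(targets):
    """targets: (x,y,z mm, yaw deg) tool down -> slide m, angular rad from the present pose"""
    s=env.sense(); R0=R.from_euler('xyz',s['ee_rot']); p0=np.array(s['eef_pos'])
    for t in targets:
        sl=R0.inv().apply(np.array(t[:3])-p0)/1000
        an=(R0.inv()*R.from_euler('xyz',[np.pi,0,np.radians(t[3])])).as_rotvec()
        print(np.round(sl,3).tolist(),np.round(an,3).tolist())
E
python3 -c "
from h import *
print(env.sense()['ee_rot'])
rows([(247,-628,310,22.9),(535,-21,300,169)])"
```

```text
[-3.14147501e+00 -2.79025703e-05  3.74675667e-01]
[0.0, -0.0, -0.105] [-0.0, -0.0, -0.025]
[0.49, -0.46, -0.094] [-0.0, -0.0, -2.575]
```

Emit:
servo_tool(
  slide=[
    [0,0,-0.06],
    [0,0,-0.1],
    [0.49,-0.46,-0.095],
    [0.49,-0.46,-0.095],
    [0.49,-0.46,-0.095],
    [0.49,-0.46,-0.095],
    [0.49,-0.46,-0.095],
    [0.49,-0.46,-0.095],
    [0.49,-0.46,-0.095],
    [0.49,-0.46,-0.095],
    [0.49,-0.46,-0.095],
    [0.49,-0.46,-0.095],
    [0.49,-0.46,-0.095],
    [0.49,-0.46,-0.095],
    [0.49,-0.46,-0.095],
    [0.49,-0.46,-0.095],
    [0.49,-0.46,-0.095],
    [0.49,-0.46,-0.095],
    [0.49,-0.46,-0.095],
    [0.49,-0.46,-0.095],
  ],
  angular=[
    [0,0,0],
    [0,0,0],
    [0,0,-2.575],
    [0,0,-2.575],
    [0,0,-2.575],
    [0,0,-2.575],
    [0,0,-2.575],
    [0,0,-2.575],
    [0,0,-2.575],
    [0,0,-2.575],
    [0,0,-2.575],
    [0,0,-2.575],
    [0,0,-2.575],
    [0,0,-2.575],
    [0,0,-2.575],
    [0,0,-2.575],
    [0,0,-2.575],
    [0,0,-2.575],
    [0,0,-2.575],
    [0,0,-2.575],
  ],
  claw=170,
  newtons=3,
)

```text
time: 3.65
eef_pos: [534.7, -20.7, 300.5]
ee_rot: [3.142, 0.0, 2.949]
ft_force: [-0.7, -0.6, 0.1]
finger_gap: 31.4
grip_force: 0.0
```

```bash
python3 - <<'E'
from h import *
s=env.sense();d=snap('wrist','w1.png')
T=d['tool_from_camera'];print(np.round(T,2).tolist(),d['fx'],d['cx'],d['cy'],np.round(s['joints'],2))
p=np.linalg.inv(T)@np.array([0,0,68,1]);print('tool axis at z232 ->px',d['fx']*p[0]/p[2]+d['cx'],d['fy']*p[1]/p[2]+d['cy'])
print(env.find_in('post','wrist'))
E
```

```text
[[0.0, -0.97, -0.24, 67.81], [1.0, 0.0, -0.0, 0.66], [0.0, -0.24, 0.97, -179.61], [0.0, 0.0, 0.0, 1.0]] 313.4294313167996 259.8769383144295 190.16446820131713 [ 0.48  0.17 -0.63  1.77  0.11  1.24  1.2 ]
tool axis at z232 ->px 259.21173371304724 198.83458482337616
[{'position': [261.0, 220.8], 'score': 0.83}]
```

View pics/w1.png

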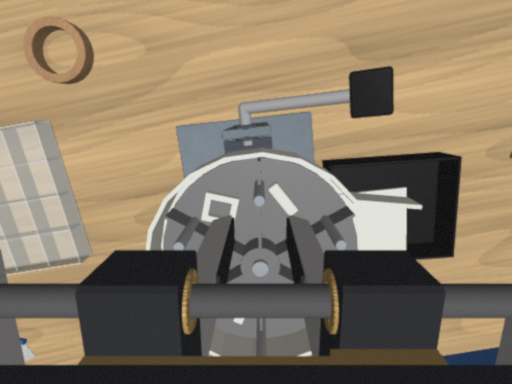

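The wrist view shows the post's top at (259,200), against a prediction of (259,199), so the tool is lined up. I'll descend and grip lightly.

Emit:
servo_tool(
  slide=[
    [0,0,0.05],
    [0,0,0.08],
    [0,0,0.095],
    [0,0,0.095],
    [0,0,0.095],
  ],
  angular=[
    [0,0,0],
    [0,0,0],
    [0,0,0],
    [0,0,0],
    [0,0,0],
  ],
)

```text
time: 4.38
eef_pos: [535.4, -20.6, 206.7]
ee_rot: [3.141, 0.001, 2.95]
ft_force: [-0.2, -0.2, -0.1]
finger_gap: 31.5
grip_force: 0.0
```

Emit:
servo_tool(
  slide=[
    [0,0,0],
    [0,0,0],
    [0,0,0],
    [0,0,0],
    [0,0,0],
    [0,0,0],
  ],
  angular=[
    [0,0,0],
    [0,0,0],
    [0,0,0],
    [0,0,0],
    [0,0,0],
    [0,0,0],
  ],
  claw=255,
)

```text
time: 5.12
eef_pos: [534.8, -20.7, 205.6]
ee_rot: [3.142, 0.0, 2.95]
ft_force: [0.1, -1.5, 4.0]
finger_gap: 9.9
grip_force: 3.0
```

```bash
python3 - <<'E'
from h import *
s=env.sense(); p=np.array(s['eef_pos']);c=np.array([613.4,-35.8]);v=p[:2]-c
th=np.degrees(np.arctan2(v[1],v[0]));print(th,np.hypot(*v))
N=16;D=114.5+(th-169.1); print('D',D)
y0=np.degrees(s['ee_rot'][2])
T=[]
for i in range(1,N+1):
    a=th-D*i/N; T.append((*(c+80*np.array([np.cos(np.radians(a)),np.sin(np.radians(a))])),p[2],y0-D*i/N))
rows(T)
E
```

```text
169.13425338352408 80.01527057219572
D 114.53425338352409
[-0.001, 0.01, 0.0] [0.0, 0.0, 0.125]
[-0.002, 0.02, 0.0] [0.0, 0.0, 0.25]
[-0.006, 0.029, 0.0] [0.0, 0.0, 0.375]
[-0.01, 0.038, 0.0] [0.0, 0.0, 0.5]
[-0.015, 0.047, 0.0] [0.0, 0.0, 0.625]
[-0.021, 0.055, 0.0] [0.0, 0.0, 0.75]
[-0.029, 0.061, 0.0] [0.0, 0.0, 0.875]
[-0.037, 0.067, 0.0] [0.0, 0.0, 0.999]
[-0.045, 0.072, 0.0] [0.0, 0.0, 1.124]
[-0.055, 0.076, 0.0] [0.0, 0.0, 1.249]
[-0.064, 0.079, 0.0] [0.0, 0.0, 1.374]
[-0.074, 0.08, 0.0] [0.0, 0.0, 1.499]
[-0.084, 0.08, 0.0] [0.0, 0.0, 1.624]
[-0.094, 0.079, 0.0] [0.0, 0.0, 1.749]
[-0.104, 0.077, 0.0] [0.0, 0.0, 1.874]
[-0.113, 0.073, 0.0] [0.0, 0.0, 1.999]
```

Emit:
servo_tool(
  slide=[
    [-0.001,0.01,0],
    [-0.002,0.02,0],
    [-0.006,0.029,0],
    [-0.01,0.038,0],
    [-0.015,0.047,0],
    [-0.021,0.055,0],
    [-0.029,0.061,0],
    [-0.037,0.067,0],
    [-0.045,0.072,0],
    [-0.055,0.076,0],
    [-0.064,0.079,0],
    [-0.074,0.08,0],
    [-0.084,0.08,0],
    [-0.094,0.079,0],
    [-0.104,0.077,0],
    [-0.113,0.073,0],
    [-0.113,0.073,0],
    [-0.113,0.073,0],
    [-0.113,0.073,0],
  ],
  angular=[
    [0,0,0.125],
    [0,0,0.25],
    [0,0,0.375],
    [0,0,0.5],
    [0,0,0.625],
    [0,0,0.75],
    [0,0,0.875],
    [0,0,1.0],
    [0,0,1.125],
    [0,0,1.25],
    [0,0,1.375],
    [0,0,1.5],
    [0,0,1.625],
    [0,0,1.75],
    [0,0,1.875],
    [0,0,2.0],
    [0,0,2.0],
    [0,0,2.0],
    [0,0,2.0],
  ],
)

```text
time: 7.5
eef_pos: [659.1, 29.8, 205.3]
ee_rot: [-3.141, 0.0, 0.952]
ft_force: [0.7, 3.2, -1.5]
finger_gap: 9.9
grip_force: 3.0
```

Emit:
servo_tool(
  slide=[
    [0,0,0],
    [0,0,0],
    [0,0,0],
  ],
  angular=[
    [0,0,0],
    [0,0,0],
    [0,0,0],
  ],
  claw=180,
)

```text
time: 7.88
eef_pos: [659.4, 29.3, 205.5]
ee_rot: [-3.142, 0.0, 0.95]
ft_force: [-0.3, -0.3, 0.4]
finger_gap: 28.2
grip_force: 0.0
```

Emit:
servo_tool(
  slide=[
    [0,0,-0.05],
    [0,0,-0.1],
    [0,0,-0.1],
    [0,0,-0.1],
  ],
  angular=[
    [0,0,0],
    [0,0,0],
    [0,0,0],
    [0,0,0],
  ],
)

```text
time: 8.38
eef_pos: [659.3, 29.3, 305.1]
ee_rot: [-3.141, 0.0, 0.95]
ft_force: [0.5, -0.3, -0.7]
finger_gap: 27.5
grip_force: 0.0
```

```bash
python3 - <<'E'
from h import *
s=env.sense();d=snap('scene','s2.png');print(s['joints'])
a=cv2.imread('pics/s2.png');cv2.imwrite('pics/s2c.png',cv2.resize(a[150:300,200:380],(720,600),interpolation=cv2.INTER_CUBIC))
E
```

```text
[ 0.05961816  0.35010077 -0.27045783  1.50244938  0.09529872  1.30224888
 -0.84152299]
```

```bash
python3 -c "
from h import *
rows([(467.4,89,260,-5.4)])"
```

```text
[-0.063, -0.191, 0.045] [-0.0, 0.001, 1.044]
```

Emit:
servo_tool(
  slide=[
    [-0.02,-0.06,0],
    [-0.04,-0.12,0],
    [-0.063,-0.191,0.02],
    [-0.063,-0.191,0.045],
    [-0.063,-0.191,0.045],
    [-0.063,-0.191,0.045],
    [-0.063,-0.191,0.045],
  ],
  angular=[
    [0,0,0.17],
    [0,0,0.34],
    [0,0,0.51],
    [0,0,0.68],
    [0,0,0.87],
    [0,0,1.045],
    [0,0,1.045],
  ],
  claw=255,
)

```text
time: 9.3
eef_pos: [467.0, 89.2, 259.6]
ee_rot: [3.141, 0.002, -0.094]
ft_force: [0.3, -0.1, 0.9]
finger_gap: 0.6
grip_force: 0.0
```

```bash
python3 - <<'E'
from h import *
d=snap('top','t3.png');b=snap('scene','s3.png')
A=cv2.resize(cv2.imread('pics/t3.png')[80:230,200:320],(480,600),interpolation=cv2.INTER_CUBIC)
B=cv2.resize(cv2.imread('pics/s3.png')[160:280,220:340],(320,320),interpolation=cv2.INTER_CUBIC)
o=np.zeros((600,800,3),np.uint8);o[:,:480]=A;o[:320,480:]=B;cv2.imwrite('pics/c3.png',o)
E
```

```text
(no output)
```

View pics/c3.png

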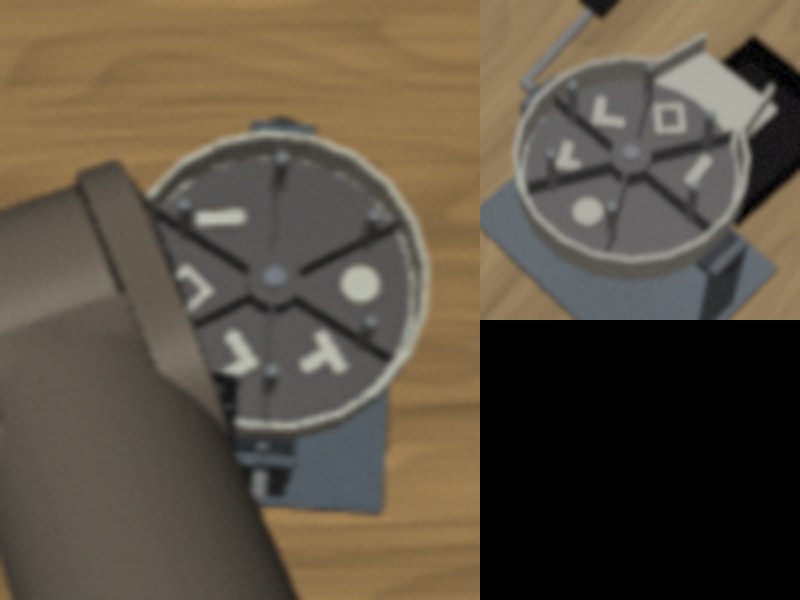

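The buckle's compartment now faces the spout. I'll check the angle from the five visible post tops.

```bash
python3 - <<'E'
from h import *
d=snap('top')
f=lambda L:[(200+x/4-.4,80+y/4-.4) for x,y in L]
c=np.array([613.4,-35.8])
P=np.array([w(d,*p,232)[:2] for p in f([(183,204),(282,157),(376,215),(371,322),(271,371)])])
a=np.degrees(np.arctan2(*(P-c).T[::-1]))-84.6-30
print(np.degrees(np.angle(np.exp(6j*np.radians(a))))/6, np.hypot(*(P-c).T))
rows([(467.4,89,205,-5.4),(467.4,89,130,-5.4)])
E
```

```text
[1.54676089 0.93012547 0.33968089 0.75925333 1.19516194] [80.20011035 79.68746674 80.71869877 80.90376115 80.97618438]
[0.0, 0.0, 0.055] [0.0, 0.001, 0.003]
[0.0, 0.0, 0.13] [0.0, 0.001, 0.003]
```

Emit:
servo_tool(
  slide=[
    [0,0,0.03],
    [0,0,0.05],
    [0,0,0.06],
    [0,0,0.07],
    [0,0,0.08],
    [0,0,0.09],
    [0,0,0.1],
    [0,0,0.11],
    [0,0,0.12],
    [0,0,0.128],
    [0,0,0.133],
    [0,0,0.133],
    [0,0,0.133],
    [0,0,0.133],
    [0,0,0.133],
    [0,0,0.133],
    [0,0,0.133],
    [0,0,0.133],
    [0,0,0.133],
    [0,0,0.133],
  ],
  angular=[
    [0,0,0],
    [0,0,0],
    [0,0,0],
    [0,0,0],
    [0,0,0],
    [0,0,0],
    [0,0,0],
    [0,0,0],
    [0,0,0],
    [0,0,0],
    [0,0,0],
    [0,0,0],
    [0,0,0],
    [0,0,0],
    [0,0,0],
    [0,0,0],
    [0,0,0],
    [0,0,0],
    [0,0,0],
    [0,0,0],
  ],
)

```text
time: 11.95
eef_pos: [468.2, 89.5, 128.1]
ee_rot: [-3.141, -0.001, -0.095]
ft_force: [-0.2, -0.4, 5.5]
finger_gap: 0.5
grip_force: 2.6
```

```bash
python3 - <<'E'
from h import *
b=snap('scene','s4.png')
cv2.imwrite('pics/s4c.png',cv2.resize(cv2.imread('pics/s4.png')[140:290,210:390],(720,600),interpolation=cv2.INTER_CUBIC))
E
```

```text
(no output)
```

View pics/s4c.png

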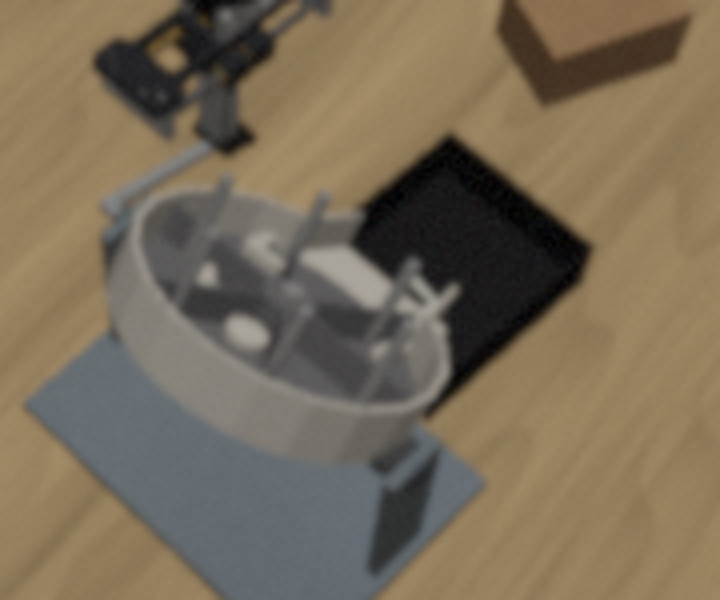

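The carousel is tipped, with the other parts still in the wheel. The buckle isn't visible and may be in the bin, hidden behind the spout. I'll press a little further, hold, then release gently.

Emit:
servo_tool(
  slide=[
    [0,0,0.004],
    [0,0,0.006],
    [0,0,0.006],
    [0,0,0.006],
    [0,0,0.006],
    [0,0,0.006],
    [0,0,-0.01],
    [0,0,-0.025],
    [0,0,-0.04],
    [0,0,-0.055],
    [0,0,-0.065],
    [0,0,-0.075],
    [0,0,-0.1],
    [0,0,-0.15],
    [0,0,-0.2],
    [0,0,-0.2],
    [0,0,-0.2],
  ],
  angular=[
    [0,0,0],
    [0,0,0],
    [0,0,0],
    [0,0,0],
    [0,0,0],
    [0,0,0],
    [0,0,0],
    [0,0,0],
    [0,0,0],
    [0,0,0],
    [0,0,0],
    [0,0,0],
    [0,0,0],
    [0,0,0],
    [0,0,0],
    [0,0,0],
    [0,0,0],
  ],
)

```text
time: 14.12
eef_pos: [467.2, 89.3, 327.1]
ee_rot: [3.141, 0.001, -0.095]
ft_force: [0.3, 0.4, -0.7]
finger_gap: 0.8
grip_force: 0.0
```

```bash
python3 - <<'E'
from h import *
d=snap('top','t5.png');b=snap('scene','s5.png')
A=cv2.resize(cv2.imread('pics/t5.png')[100:210,170:320],(400,293),interpolation=cv2.INTER_CUBIC)
B=cv2.resize(cv2.imread('pics/s5.png')[150:270,220:370],(400,320),interpolation=cv2.INTER_CUBIC)
dw=snap('wrist','w5.png');C=cv2.resize(cv2.imread('pics/w5.png'),(400,300))
o=np.zeros((600,800,3),np.uint8);o[:293,:400]=A;o[:320,400:]=B;o[300:,:400]=C;cv2.imwrite('pics/c5.png',o)
E
```

```text
(no output)
```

View pics/c5.png

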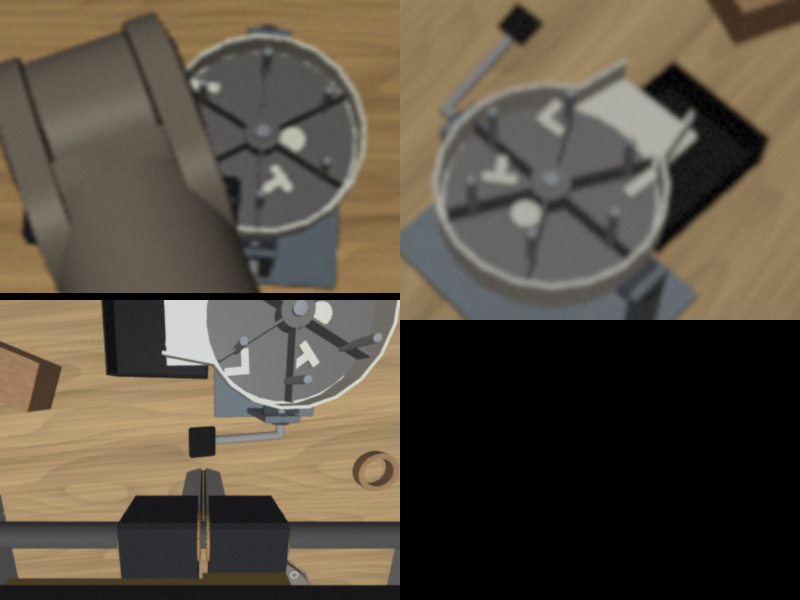

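Emit:
servo_tool(
  slide=[
    [0,0.06,0],
    [0,0.12,0],
    [0,0.18,0],
    [0,0.24,0],
    [0,0.3,0],
    [0,0.36,0],
    [0.05,0.42,0],
    [0.05,0.42,0],
    [0.05,0.42,0],
  ],
  angular=[
    [0,0,0],
    [0,0,0],
    [0,0,0],
    [0,0,0],
    [0,0,0],
    [0,0,0],
    [0,0,0],
    [0,0,0],
    [0,0,0],
  ],
)

```text
time: 15.4
eef_pos: [477.3, -333.5, 326.1]
ee_rot: [-3.141, 0.002, -0.096]
ft_force: [-0.1, 0.0, -0.6]
finger_gap: 0.4
grip_force: 0.0
```

```bash
python3 - <<'E'
from h import *
d=snap('top','t6.png')
a=cv2.imread('pics/t6.png')[80:230,160:340]
cv2.imwrite('pics/t6c.png',cv2.resize(cv2.convertScaleAbs(a,alpha=1.4,beta=10),(720,600),interpolation=cv2.INTER_CUBIC))
for r in env.find_in('buckle','top'): print(r,w(d,*r['position']))
E
```

```text
(no output)
```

View pics/t6c.png

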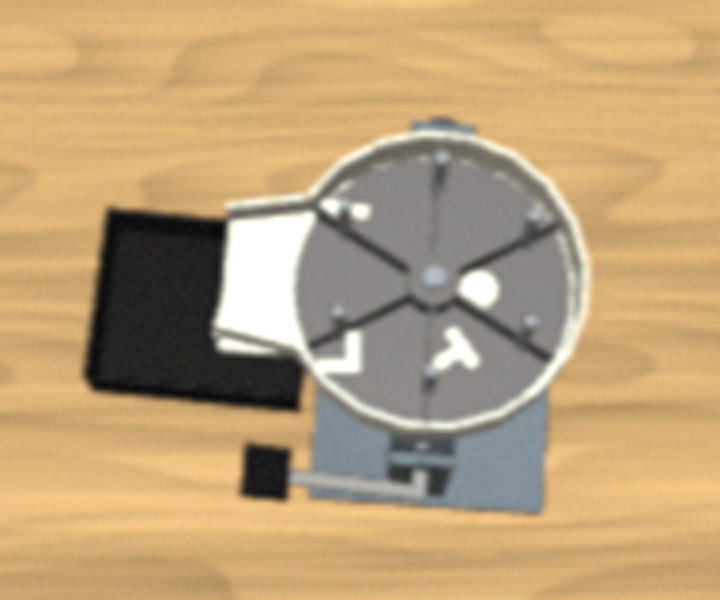

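All four other parts are in the wheel and the carousel is level. The buckle must be in the bin under the spout, where the top camera can't see, so I'll look in with the wrist camera from the far side.

```bash
python3 - <<'E'
from h import *
s=env.sense();R0=R.from_euler('xyz',s['ee_rot']);t=np.radians(30);c,n=np.cos(t),np.sin(t)
M=R.from_matrix(np.array([[0,c,-n],[1,0,0],[0,-n,-c]]).T)
for y in (100,300):print(R0.inv().apply(np.array([600,y,330])-s['eef_pos'])/1000,(R0.inv()*M).as_rotvec())
print(s['joints'])
E
```

```text
[ 0.08165727 -0.44197241 -0.00272684] [-0.43621537 -0.39561701 -1.62271327]
[ 0.06281931 -0.64108319 -0.00255896] [-0.43621537 -0.39561701 -1.62271327]
[ 0.35760647  0.18585725  0.1651325   1.67008593 -0.03193844  1.28942109
 -1.13627429]
```

Emit:
servo_tool(
  slide=[
    [0.01,-0.06,-0.02],
    [0.02,-0.12,-0.03],
    [0.03,-0.18,-0.03],
    [0.04,-0.24,-0.03],
    [0.05,-0.3,-0.03],
    [0.06,-0.36,-0.03],
    [0.06,-0.42,-0.03],
    [0.06,-0.48,-0.03],
    [0.06,-0.54,-0.03],
    [0.06,-0.6,-0.02],
    [0.06,-0.64,0],
    [0.06,-0.64,0],
    [0.06,-0.64,0],
    [0.06,-0.64,0],
    [0.06,-0.64,0],
  ],
  angular=[
    [0,0,-0.16],
    [0,0,-0.32],
    [0,0,-0.48],
    [0,0,-0.64],
    [0,0,-0.8],
    [0,0,-0.96],
    [0,0,-1.12],
    [-0.1,-0.1,-1.3],
    [-0.2,-0.2,-1.45],
    [-0.3,-0.3,-1.55],
    [-0.435,-0.395,-1.62],
    [-0.435,-0.395,-1.62],
    [-0.435,-0.395,-1.62],
    [-0.435,-0.395,-1.62],
    [-0.435,-0.395,-1.62],
  ],
)

```text
time: 17.38
eef_pos: [598.5, 296.4, 329.1]
ee_rot: [3.138, 0.522, 1.563]
ft_force: [0.4, -0.6, 0.2]
finger_gap: 0.5
grip_force: 0.0
```

```bash
python3 - <<'E'
from h import *
s=env.sense();d=snap('wrist','w7.png')
F=env.find_in('buckle','wrist')
for r in F:
    u,v=r['position'];z=d['range_z'][int(v),int(u)]
    p=(d['tool_from_camera']@[(u-d['cx'])/d['fx']*z,(v-d['cy'])/d['fy']*z,z,1])[:3]
    print(r,R.from_euler('xyz',s['ee_rot']).apply(p)+s['eef_pos'])
E
```

```text
{'position': [280.1, 146.7], 'score': 0.76} [634.80856174 124.92368928   6.26606351]
```

View pics/w7.png

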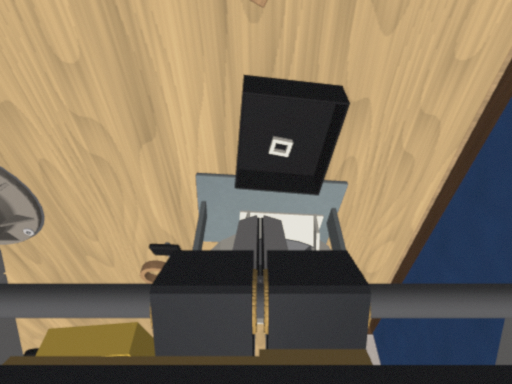

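The buckle lies in the bin at (281,147), world about (635,125,6). I'm handing the job in.

```bash
python3 -c "
from h import *
print(env.close_job())"
```

```text
the job is handed in; nothing more can be done
None
```

The job is handed in: the last camera views showed the buckle lying in the black bin, the carousel level again, and the toggle, button, tee and angle still in the wheel (hand-in returned no verdict).

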